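# Unpack the travel stacks of a mobile food lab

### The arm

A 6-joint arm with a two-finger parallel gripper is mounted at the origin on the work surface. World frame = base frame: x ahead of the robot, y to its left, z up, the work surface at z = 0. Lengths are in m, angles in rad, forces in N, time in s.
With the tool pointing down it reaches from about 0.325 to 0.9 m from the base axis. Payload 6.1 kg.
Tool frame: the origin (TCP) lies at the very end of the fingers, on their centre line; the grasp point (between the pads) lies 19 mm behind it; z points along the fingers, y is the line along which they close (so a half turn about z gives the same grasp; the last joint's range is limited). The gripper opens to 87 mm and grips with 3 to 60 N. Pads are 19 mm wide; open, the fingers measure 117 mm over their backs; the gripper's body (75 mm by 190 mm) begins 51 mm behind the grasp point.
Start: joints at [1.188, 0.22, 1.526, -0, 1.395, -0.126], TCP at [0.159, 0.604, 0.223] pointing down, gripper open.
Joint ranges: [-2.98, 2.98], [-0.91, 2.08], [0.09, 2.57], [-1.24, 4.39], [0.2, 2.65], [-2.68, 2.68]. Speed limits (rad/s): [2.57, 2.57, 3.01, 3.14, 3.14, 3.14].

### API

Orientations are given as [roll, pitch, yaw] about the fixed x, y, z axes, in that order (R = Rz(yaw) Ry(pitch) Rx(roll)).
In Python, from cell import manip gives the robot as it stands.
- The arm moves only by the shell command python3 -m creep 'ROWS' [FORCE]. ROWS is a JSON object of lists of equal length, an entry for each row: "linear": the shift along the tool's x, y, z in mm, a list of three; "delta_rot": the turn, a rotation vector about the tool's x, y, z in degrees, a list of three; "gripper": the finger opening in mm, from 0 to 87. A call has 1 to 10 rows; each row is the pose to reach, as a shift and turn from the pose commanded when the call began, along the tool's axes at that moment; what a row does not reach only later rows make up. A row lasts 1/8 s, in which the tool goes at most 62.5 mm and 10.7 degrees, less where a joint would pass 70% of its speed; a pose out of reach is approached as far as the arm can. A call with a gripper value outside its range is refused whole. The fingers move at their own pace and stop on an object; FORCE is the grip in N (left out, the last holds). Time passes only in rows, so rows that repeat a pose let the fingers close. It gives the time, the measured TCP pose, the force, the opening and the grip force at its end, in the units of the state.
- manip.get_state(): the state, without advancing time (a new reading comes with each control period).
- manip.grab_frame(name): name is "side" or "top" or "wrist"; returns a dict with "frame" (384x512x3 uint8, red, green, blue), "vertical_fov" (degrees; the focal length in pixels is half the picture's height over the tangent of half this angle, whatever the lens; pixels are square), "cx", "cy" (the principal point, pixels), "R" (3x3) and "t" (3): a world point X has camera coordinates R X + t. Camera axes: x right, y down, z forward; pixel columns grow to the right and rows downward; lengths in m; the calibration is good to about 2 mm. A picture is of the moment at which its call begins. There is no depth.
- manip.sign_off(): hands the job in; it is judged then, once.
The state is a dict: "t": time; "joints": joint angles; "joint_vel": joint speeds; "tau": joint torques, N m; "tcp_pos": TCP position; "eef_rot": TCP orientation; "ft_force": force on the tool from outside, world axes, zero at the start; "moment": the same for the moment, N m; "grip_width": finger opening in m; "gripper_force": force on a finger pad.
Only numpy, scipy, OpenCV 4.12 (cv2) and the standard library are available. Lean on these libraries where they do the work, as an engineer would, in place of code of your own. Each camera call takes 0.05 s, during which the arm holds its last target. There are 200 camera calls.

### The job

The test van has arrived: take its two travel stacks apart and set each thing on its own place: the round grinder cup in the ringed seat on the grinder base, the square kit box in the low white tray, the small round sample pot on the middle of the balance pan, and the tube block in the square well on the block heater. The kit box and the tube block must sit square with their places and everything must rest flat in place, let go of and still. Keep all four upright on the way, and leave the rack of tubes and the white dish where they are.

Things in the scene. Friction and masses are not known exactly. Their poses are not given: they have to be found in the camera images.
- cup: Round steel grinder cup with flat grey lid, a plain cylinder 64 mm across and 40 mm high, about 0.22 kg. Bottom of one of the two stacks (which stands left and which right varies), on the bench; either the pot or the block stands on its lid. Origin: centre of its underside; z up.
- kit: Square kit box, stiff card, blue with a white band round its foot, 60 x 60 mm and 40 mm high, about 0.12 kg. Bottom of the other stack, on the bench. Origin: centre of its underside; x and y along its sides; z up.
- pot: Small round white plastic sample pot with screw lid, a cylinder 40 mm across and 44 mm high, about 0.06 kg. It stands on top of the cup or of the kit box. Origin: centre of its underside; z up.
- block: Square bare aluminium tube block with four dark tube holes in its top (too small for a finger), 40 x 40 mm and 36 mm high, about 0.15 kg. It stands on top of the cup or of the kit box, whichever the pot does not. Origin: centre of its underside; x and y along its sides; z up.
- grinder: Place of the cup: pale blue round grinder base, 128 mm across at the foot, narrowing to 100 mm at the top. Its seat is the flat top, 80 mm above the bench, inside a grey ring 84 mm across inside and 96 mm outside, standing 5 mm above the seat. Origin: on the bench, straight below the centre of the seat; z up. Fixed; beyond or beside the stacks, turned up to 0.3 rad.
- tray: Place of the kit box: low open white plastic tray, 90 x 90 mm outside, 80 x 80 mm inside, floor 4 mm and rim 12 mm above the bench. Origin: centre of its underside; x and y along its sides; z up. Fixed; beyond or beside the stacks, turned up to 0.3 rad.
- balance: Place of the pot: grey bench balance, 150 x 120 mm, 26 mm high, with a rigid flat round steel pan 100 mm across, its top 36 mm above the bench. Origin: on the bench, straight below the pan's centre; x points from the green display to the pan; the housing spans x -95 to +55 mm, y -60 to +60 mm. Fixed; beyond or beside the stacks, turned up to 0.3 rad.
- heater: Place of the block: white heater, 135 x 110 mm, 60 mm high, with a square well on top: dark floor 60 mm above the bench, 56 x 56 mm inside a steel rim 6 mm wide and 4 mm high. Origin: on the bench, straight below the well's centre; x along a side of the well, away from the dark front panel; housing spans x -78 to +58 mm, y -55 to +55 mm. Fixed; beyond or beside the stacks, turned up to 0.3 rad.
- rack: Bystander: orange tube rack, 64 x 128 mm, 58 mm high, with six blue-capped tubes reaching 100 mm, loose. Stands near the robot on its right. Leave it alone. Origin: centre of its underside.
- dish: Bystander: white round ceramic dish, 90 mm across and 28 mm high, loose. Stands near the robot on its left. Leave it alone. Origin: centre of its underside.
Things that resemble listed ones, but are neither listed nor needed, are in the scene too. Several things look just like the kit: the one meant starts farthest from the robot's base.

How it is judged:
By the outcome, as a careful person would: the job done as asked, in the order asked, and still so for the second after the job is handed in, with the robot touching nothing.
It also fails if it takes over 115 s, if anything falls off the work surface, if the arm or the gripper's body presses on something with over 40 N, if the wrist force passes 120 N, or if a joint passes its speed limit or range.

## Working session

There is one attempt and no reset: what is moved stays moved. The work goes in short steps, Python scripts to look and compute and a shell command to move; the robot and the scene stay as the last step left them, time stands still between calls to the robot, and variables do not carry over. Pictures are saved under pics/ and viewed, at most 14 in all, crops included, and the job is handed in when it is done.

```bash
mkdir -p pics; ls; python3 - <<'E'
from cell import manip
import cv2,numpy as np,pickle
d={}
for n in("top","side","wrist"):
    f=manip.grab_frame(n);d[n]=f
    cv2.imwrite(f"pics/{n}0.png",f["frame"][:,:,::-1])
    print(n,f["vertical_fov"],f["cx"],f["cy"],np.round(-f["R"].T@f["t"],3),np.round(f["R"][2],3))
pickle.dump(d,open("d0.pkl","wb"))
print(manip.get_state())
E
```

```text
pics
top 45.27201029624064 254.74755159459647 200.5206968923473 [ 0.337 -0.014  1.334] [ 0.121 -0.004 -0.993]
side 51.298286193165374 257.6855845040837 194.86523831421698 [ 0.406 -0.75   0.759] [ 0.08   0.73  -0.679]
wrist 65.24062827850413 254.48456410298428 194.43647161429368 [0.085 0.624 0.384] [ 0.269 -0.072 -0.96 ]
{'t': 0.15, 'joints': array([ 1.18788810e+00,  2.21058410e-01,  1.52732634e+00,  1.48070697e-05,
        1.39472890e+00, -1.26108823e-01]), 'joint_vel': array([ 0.0008615 , -0.00209654, -0.00419607,  0.0001807 , -0.00020672,
       -0.00101678]), 'tau': array([ 4.17495939e-04, -4.95191109e+01, -3.87881899e+01,  7.00180116e-02,
        5.31353604e-02, -5.69081021e-05]), 'tcp_pos': array([0.15856592, 0.60405783, 0.22169188]), 'eef_rot': array([-3.14008557e+00, -2.05760790e-04,  2.88479049e+00]), 'ft_force': array([ 0.50417512, -0.75718435, -0.06352255]), 'moment': array([0.02446397, 0.03709447, 0.01922604]), 'gripper_force': 0.0, 'grip_width': 0.08736962936566096}
```

View pics/top0.png

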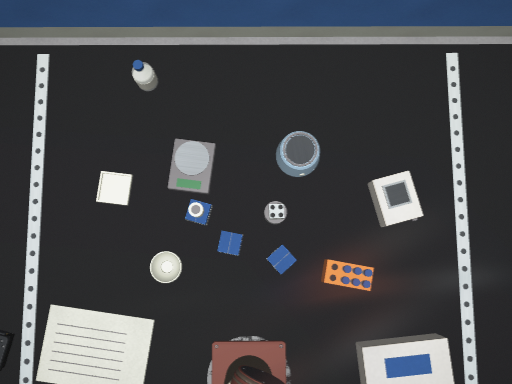

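View pics/side0.png

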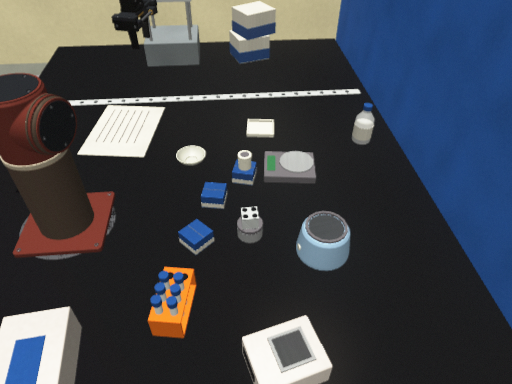

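```bash
cat > h.py <<'E'
import numpy as np,cv2
def K(f):
    h=f["frame"].shape[0];return h/2/np.tan(np.radians(f["vertical_fov"])/2)
def cast(f,uv,z):
    k=K(f);uv=np.atleast_2d(uv).astype(float)
    d=np.c_[(uv[:,0]-f["cx"])/k,(uv[:,1]-f["cy"])/k,np.ones(len(uv))]@f["R"]
    c=-f["R"].T@f["t"];return c+d*((z-c[2])/d[:,2])[:,None]
def proj(f,X):
    p=np.atleast_2d(X)@f["R"].T+f["t"];return p[:,:2]/p[:,2:]*K(f)+[f["cx"],f["cy"]]
E
python3 - <<'E'
import pickle,cv2,numpy as np
d=pickle.load(open("d0.pkl","rb"))
a=d["top"]["frame"][125:285,90:290];b=d["top"]["frame"][125:285,255:455]
r=lambda x:cv2.resize(x,None,fx=4,fy=4,interpolation=cv2.INTER_CUBIC)[:,:,::-1]
cv2.imwrite("pics/tl.png",cv2.resize(r(a),(740,592)));cv2.imwrite("pics/tr.png",cv2.resize(r(b),(740,592)))
E
```

```text
(no output)
```

View pics/tl.png

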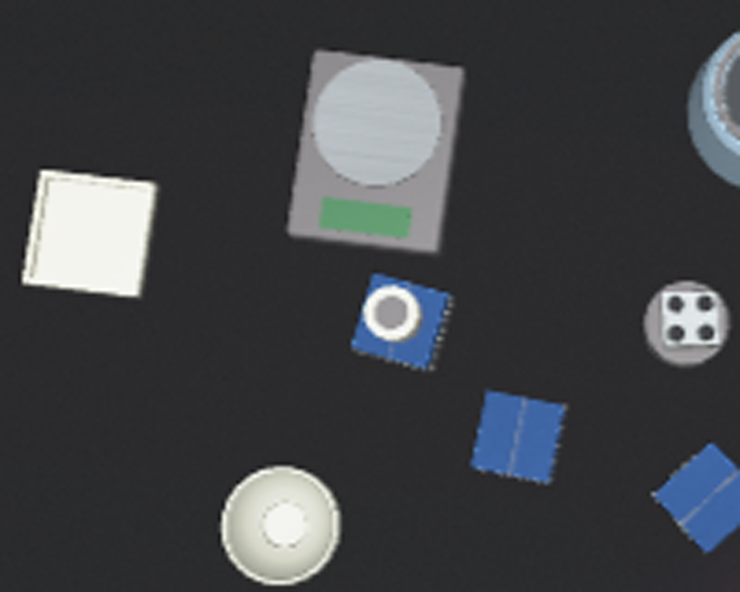

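View pics/tr.png

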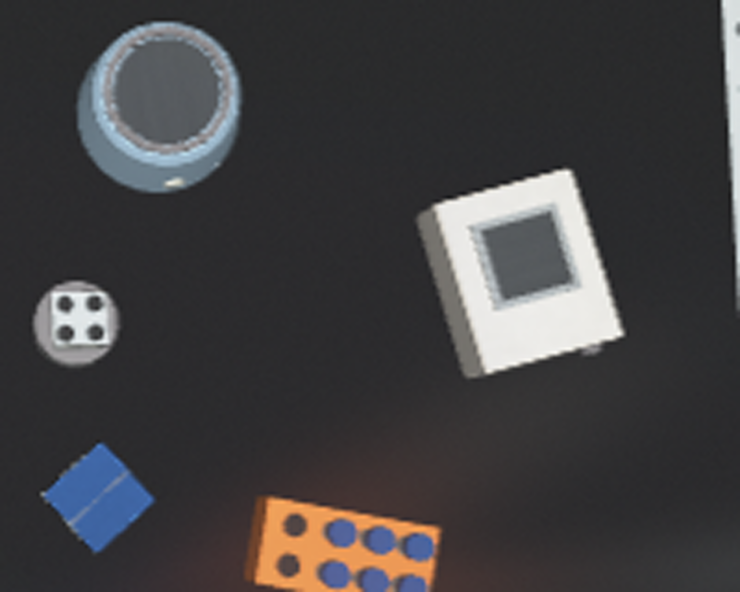

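Kit candidates in the top image are (198,211) with the pot on it, (230,243) and (281,259). There are also bigger blue/white boxes beyond the bench, at (252,30) in the side view. The meant kit is (198,211): it is under the pot and the farthest of the kits, as the crop confirms. The cup is at (276,211) with the block on its lid. Tray is at (114,188), pan at (192,157), grinder at (300,150) and heater well at (397,194).

```bash
cat > m.py <<'E'
import pickle,cv2,numpy as np
from h import *
f=pickle.load(open("d0.pkl","rb"))["top"];I=f["frame"];S=4
J=cv2.resize(I,None,fx=S,fy=S,interpolation=cv2.INTER_CUBIC)
H=cv2.cvtColor(J,cv2.COLOR_RGB2HSV).astype(int);h,s,v=H[...,0],H[...,1],H[...,2]
def comp(m,box):
    M=np.zeros(m.shape,np.uint8);x0,y0,x1,y1=[S*b for b in box];M[y0:y1,x0:x1]=m[y0:y1,x0:x1]
    c=cv2.findContours(M,cv2.RETR_EXTERNAL,cv2.CHAIN_APPROX_NONE)[0]
    return (max(c,key=cv2.contourArea)[:,0]+.5)/S-.5
def rect(n,c,z):
    P=cast(f,c,z)[:,:2]*1000;r=cv2.minAreaRect(P.astype(np.float32));print(n,np.round(r[0],1),np.round(r[1],1),"deg",round(r[2],1))
def circ(n,c,z):
    P=cast(f,c,z)[:,:2]*1000;hl=cv2.convexHull(P.astype(np.float32));e=cv2.fitEllipse(hl);print(n,np.round(e[0],1),np.round(e[1],1))
rect("tray",comp(v>140,(92,165,140,212)),.012)
rect("housing",comp(v>80,(165,135,222,195)),.026)
rect("green",comp((s>70)&(h>40)&(h<85)&(v>80),(165,170,222,195)),.026)
circ("pan",comp((v>150)&(s<60),(165,135,222,176)),.036)
rect("kit",comp((s>110)&(h>95)&(h<125)&(v>80),(180,196,216,228)),.04)
circ("pot",comp((v>190)&(s<60),(184,198,210,222)),.084)
circ("cup",comp(v>110,(258,198,292,228)),.040)
rect("block",comp(v>215,(258,198,292,228)),.076)
circ("seat",comp((v<125)&(s<75),(283,134,316,166)),.08)
rect("well",comp((v<130)&(v>60),(382,182,412,208)),.06)
rect("heatertop",comp(v>195,(365,165,430,230)),.06)
for nm,b,z in(("seat",(283,134,316,166),0),("ring",(290,150,0,0),0)):pass
print([tuple(H[S*y,S*x]) for x,y in((299,150),(284,150),(397,194),(192,157),(180,185),(270,222),(276,205))])
E
python3 m.py
```

```text
tray [538.9 389.2] [93.4 91.9] deg 82.6
housing [600.4 163.7] [121.  150.3] deg 82.5
green [548.  171.3] [68.  22.8] deg 82.6
pan [617.  156.9] [101.9 118.8]
kit [466.  141.9] [62.9 61.1] deg 74.5
pot [467.5 143.1] [40.  40.2]
cup [463.3 -76.7] [62.9 64. ]
block [463.7 -77.5] [39.1 37.2] deg 89.5
seat [ 635.4 -144.6] [81.7 84.1]
well [ 510.5 -417.1] [55.9 55.5] deg 15.0
heatertop [ 499.8 -417.3] [132.8 107.8] deg 14.8
[(np.int64(107), np.int64(24), np.int64(96)), (np.int64(150), np.int64(5), np.int64(149)), (np.int64(107), np.int64(19), np.int64(94)), (np.int64(105), np.int64(13), np.int64(192)), (np.int64(68), np.int64(97), np.int64(157)), (np.int64(0), np.int64(0), np.int64(120)), (np.int64(94), np.int64(7), np.int64(239))]
```

```bash
cat > go.py <<'E'
import sys,numpy as np
from cell import manip
from scipy.spatial.transform import Rotation as R
s=manip.get_state();r=R.from_euler("xyz",s["eef_rot"]);p=s["tcp_pos"]*1000
print("t",s["t"],"tcp",p.round(1),"rpy",np.degrees(s["eef_rot"]).round(2),"w",round(s["grip_width"]*1000,1),"gf",round(s["gripper_force"],1),"F",s["ft_force"].round(1))
a=[float(x) for x in sys.argv[1:]]
for i in range(0,len(a),4):
    x,y,z,w=a[i:i+4]
    g=[R.from_euler("xyz",[180,0,w+k],degrees=True) for k in(0,180)]
    q=[(r.inv()*k).as_rotvec(degrees=True) for k in g]
    print(a[i:i+4],"linear",r.inv().apply(np.array([x,y,z])-p).round(1),"rot",min(q,key=np.linalg.norm).round(1))
E
python3 go.py 467 143 180 164.5 467 143 47 164.5
```

```text
t 0.15 tcp [158.6 604.1 221.7] rpy [-1.7991e+02 -1.0000e-02  1.6529e+02] w 87.4 gf 0.0 F [ 0.5 -0.8 -0.1]
[467.0, 143.0, 180.0, 164.5] linear [-415.4 -367.5   42.2] rot [-0.1 -0.   0.8]
[467.0, 143.0, 47.0, 164.5] linear [-415.5 -367.3  175.2] rot [-0.1 -0.   0.8]
```

```bash
python3 -m creep '{"linear":[[-415,-367,42],[-415,-367,42],[-415,-367,42],[-415,-367,42],[-415,-367,42],[-415,-367,42],[-415,-367,42],[-415,-367,42],[-415,-367,42],[-415,-367,42]],"delta_rot":[[0,0,0.8],[0,0,0.8],[0,0,0.8],[0,0,0.8],[0,0,0.8],[0,0,0.8],[0,0,0.8],[0,0,0.8],[0,0,0.8],[0,0,0.8]],"gripper":[87,87,87,87,87,87,87,87,87,87]}' 15
python3 go.py 467 143 47 164.5
python3 - <<'E'
from cell import manip
import cv2,pickle
f=manip.grab_frame("wrist");pickle.dump(f,open("w1.pkl","wb"));cv2.imwrite("pics/w1.png",f["frame"][:,:,::-1])
E
```

```text
t: 1.4
tcp_pos: [0.4682, 0.1409, 0.18]
eef_rot: [-3.141, -0.0, 2.865]
ft_force: [-0.6, 1.5, -0.3]
grip_width: 0.0872
gripper_force: 0.0
t 1.4 tcp [468.2 140.9 180. ] rpy [-1.7995e+02 -1.0000e-02  1.6417e+02] w 87.2 gf 0.0 F [-0.6  1.5 -0.3]
[467.0, 143.0, 47.0, 164.5] linear [  1.7   1.8 133. ] rot [-0.1 -0.  -0.3]
```

View pics/w1.png

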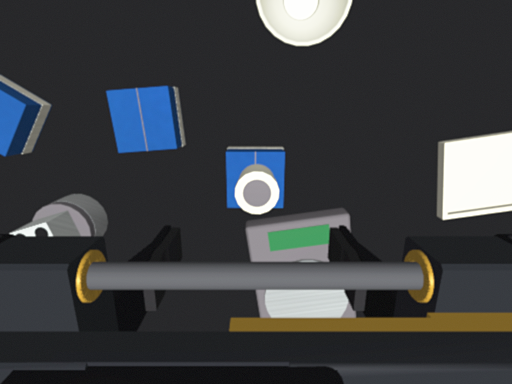

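Wrist view: pot lid at (257,193) on the kit (227–284, 148–208), centred between the fingers and square to them. The decoy kit is at (147,118) and the balance below at (300,235).

```bash
python3 - <<'E'
import pickle;from h import *
f=pickle.load(open("w1.pkl","rb"));print(cast(f,[257,193],.084),cast(f,[227,208],.04),cast(f,[284,208],.04))
E
python3 -m creep '{"linear":[[0,0,40],[0,0,80],[0,0,110],[0,0,133],[0,0,133],[0,0,133]],"delta_rot":[[0,0,0],[0,0,0],[0,0,0],[0,0,0],[0,0,0],[0,0,0]],"gripper":[87,87,87,87,87,87]}' 15
python3 go.py 467 143 47 164.5
```

```text
[[0.46631958 0.14447579 0.084     ]] [[0.48574871 0.10616433 0.04      ]] [[0.50232444 0.16455301 0.04      ]]
t: 2.2
tcp_pos: [0.4672, 0.145, 0.0485]
eef_rot: [3.141, 0.001, 2.872]
ft_force: [0.2, -0.2, -1.1]
grip_width: 0.0873
gripper_force: 0.0
t 2.2 tcp [467.2 145.   48.5] rpy [1.7997e+02 5.0000e-02 1.6456e+02] w 87.3 gf 0.0 F [ 0.2 -0.2 -1.1]
[467.0, 143.0, 47.0, 164.5] linear [-0.4 -2.   1.5] rot [0.  0.1 0.1]
```

```bash
python3 -m creep '{"linear":[[0,0,0],[0,0,0],[0,0,0],[0,0,0],[0,0,0],[0,0,0]],"delta_rot":[[0,0,0],[0,0,0],[0,0,0],[0,0,0],[0,0,0],[0,0,0]],"gripper":[36,36,36,36,36,36]}' 15
python3 -m creep '{"linear":[[0,0,-10],[0,0,-30],[0,0,-50],[0,0,-50],[0,0,-50]],"delta_rot":[[0,0,0],[0,0,0],[0,0,0],[0,0,0],[0,0,0]],"gripper":[36,36,36,36,36]}' 15
python3 go.py 620 161 98 164.5 620 161 45 164.5
```

```text
t: 2.95
tcp_pos: [0.4669, 0.144, 0.0475]
eef_rot: [-3.141, -0.0, 2.871]
ft_force: [-0.4, -0.5, 0.7]
grip_width: 0.0396
gripper_force: 15.0
t: 3.58
tcp_pos: [0.4666, 0.1441, 0.0972]
eef_rot: [-3.141, -0.0, 2.871]
ft_force: [0.5, 0.2, -0.4]
grip_width: 0.0395
gripper_force: 15.0
t 3.575 tcp [466.6 144.1  97.2] rpy [-1.7999e+02 -2.0000e-02  1.6448e+02] w 39.5 gf 15.0 F [ 0.5  0.2 -0.4]
[620.0, 161.0, 98.0, 164.5] linear [-143.3   57.3   -0.9] rot [-0. -0. -0.]
[620.0, 161.0, 45.0, 164.5] linear [-143.3   57.3   52.1] rot [-0. -0. -0.]
```

```bash
python3 -m creep '{"linear":[[-30,12,0],[-60,24,0],[-90,36,0],[-120,48,0],[-143,57,0],[-143,57,20],[-143,57,40],[-143,57,51],[-143,57,53],[-143,57,53]],"delta_rot":[[0,0,0],[0,0,0],[0,0,0],[0,0,0],[0,0,0],[0,0,0],[0,0,0],[0,0,0],[0,0,0],[0,0,0]],"gripper":[36,36,36,36,36,36,36,36,36,36]}' 15
python3 go.py 620 161 44 164.5
```

```text
t: 4.82
tcp_pos: [0.6194, 0.1608, 0.0442]
eef_rot: [-3.141, -0.001, 2.871]
ft_force: [1.0, -0.4, 0.1]
grip_width: 0.0398
gripper_force: 15.0
t 4.825 tcp [619.4 160.8  44.2] rpy [-1.7999e+02 -3.0000e-02  1.6449e+02] w 39.8 gf 15.0 F [ 1.  -0.4  0.1]
[620.0, 161.0, 44.0, 164.5] linear [-0.5  0.3  0.2] rot [-0. -0. -0.]
```

Release, rise, and check with the top camera once clear.

```bash
python3 -m creep '{"linear":[[0,0,0.7],[0,0,0.7],[0,0,0.7],[0,0,0.7],[0,0,0.7],[0,0,0.7],[0,0,-20],[0,0,-60],[0,0,-100],[0,0,-100]],"delta_rot":[[0,0,0],[0,0,0],[0,0,0],[0,0,0],[0,0,0],[0,0,0],[0,0,0],[0,0,0],[0,0,0],[0,0,0]],"gripper":[36,36,50,65,70,70,70,80,87,87]}' 15
python3 go.py 466 142 143 164.5 466 142 12 164.5
python3 - <<'E'
from cell import manip
import cv2,pickle
f=manip.grab_frame("wrist");pickle.dump(f,open("w2.pkl","wb"));cv2.imwrite("pics/w2.png",f["frame"][:,:,::-1])
E
```

```text
t: 6.08
tcp_pos: [0.6235, 0.1613, 0.1513]
eef_rot: [3.138, 0.009, 2.871]
ft_force: [-0.4, -0.3, -0.9]
grip_width: 0.0855
gripper_force: 0.0
t 6.075 tcp [623.5 161.3 151.3] rpy [179.77   0.54 164.49] w 85.5 gf 0.0 F [-0.4 -0.3 -0.9]
[466.0, 142.0, 143.0, 164.5] linear [146.7 -60.8   6.7] rot [ 0.2  0.5 -0. ]
[466.0, 142.0, 12.0, 164.5] linear [147.9 -61.3 137.7] rot [ 0.2  0.5 -0. ]
```

View pics/w2.png

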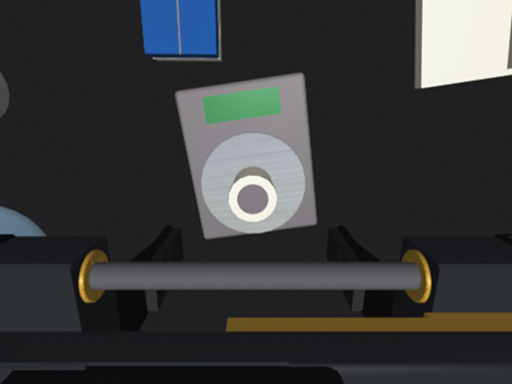

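Pot stands in the pan (pan centre (253,183); lid at (253,199), shifted outward by its height as expected). Kit next.

```bash
python3 -m creep '{"linear":[[50,-20,0],[100,-40,0],[143,-58,0],[143,-58,40],[143,-58,80],[143,-58,115],[143,-58,132],[143,-58,132],[143,-58,132]],"delta_rot":[[0,0,0],[0,0,0],[0,0,0],[0,0,0],[0,0,0],[0,0,0],[0,0,0],[0,0,0],[0,0,0]],"gripper":[87,87,87,87,87,87,87,87,87]}' 15
python3 go.py 466 142 12 164.5
python3 - <<'E'
import pickle;from h import *
f=pickle.load(open("w2.pkl","rb"));print(cast(f,[253,199],.080),cast(f,[253,183],.036))
E
```

```text
t: 7.25
tcp_pos: [0.4678, 0.1433, 0.0137]
eef_rot: [3.141, 0.002, 2.871]
ft_force: [-0.2, -0.4, -0.0]
grip_width: 0.0871
gripper_force: 0.0
t 7.25 tcp [467.8 143.3  13.7] rpy [1.7996e+02 1.0000e-01 1.6449e+02] w 87.1 gf 0.0 F [-0.2 -0.4 -0. ]
[466.0, 142.0, 12.0, 164.5] linear [ 1.4 -1.7  1.7] rot [ 0.   0.1 -0. ]
[[0.61952499 0.1622364  0.08      ]] [[0.61754917 0.16277742 0.036     ]]
```

```bash
python3 -m creep '{"linear":[[0,0,0],[0,0,0],[0,0,0],[0,0,0],[0,0,0],[0,0,-10],[0,0,-30],[0,0,-60],[0,0,-60],[0,0,-60]],"delta_rot":[[0,0,0],[0,0,0],[0,0,0],[0,0,0],[0,0,0],[0,0,0],[0,0,0],[0,0,0],[0,0,0],[0,0,0]],"gripper":[54,54,54,54,54,54,54,54,54,54]}' 20
python3 go.py 539 389 72 172.6 539 389 17 172.6
```

```text
t: 8.5
tcp_pos: [0.4661, 0.1432, 0.0719]
eef_rot: [-3.141, -0.001, 2.871]
ft_force: [-0.2, -0.4, -1.8]
grip_width: 0.0598
gripper_force: 20.0
t 8.5 tcp [466.1 143.2  71.9] rpy [-1.7999e+02 -4.0000e-02  1.6448e+02] w 59.8 gf 20.0 F [-0.2 -0.4 -1.8]
[539.0, 389.0, 72.0, 172.6] linear [-4.500e+00  2.564e+02 -2.000e-01] rot [-0.  -0.  -8.1]
[539.0, 389.0, 17.0, 172.6] linear [ -4.5 256.4  54.8] rot [-0.  -0.  -8.1]
```

```bash
python3 -m creep '{"linear":[[0,30,0],[-1,65,0],[-2,100,0],[-3,140,0],[-4,180,0],[-4,220,0],[-5,256,0],[-5,256,0],[-5,256,0]],"delta_rot":[[0,0,-1],[0,0,-2],[0,0,-3],[0,0,-4],[0,0,-5],[0,0,-7],[0,0,-8.1],[0,0,-8.1],[0,0,-8.1]],"gripper":[54,54,54,54,54,54,54,54,54]}' 20
python3 go.py 539 389 16 172.6
python3 - <<'E'
from cell import manip
import cv2,pickle
f=manip.grab_frame("wrist");pickle.dump(f,open("w3.pkl","wb"));cv2.imwrite("pics/w3.png",f["frame"][:,:,::-1])
E
```

```text
t: 9.62
tcp_pos: [0.5386, 0.3875, 0.0705]
eef_rot: [-3.139, -0.003, 3.012]
ft_force: [0.8, -1.1, -1.6]
grip_width: 0.06
gripper_force: 20.0
t 9.625 tcp [538.6 387.5  70.5] rpy [-1.7986e+02 -1.6000e-01  1.7259e+02] w 60.0 gf 20.0 F [ 0.8 -1.1 -1.6]
[539.0, 389.0, 16.0, 172.6] linear [-0.3  1.7 54.5] rot [-0.1 -0.2 -0. ]
```

View pics/w3.png

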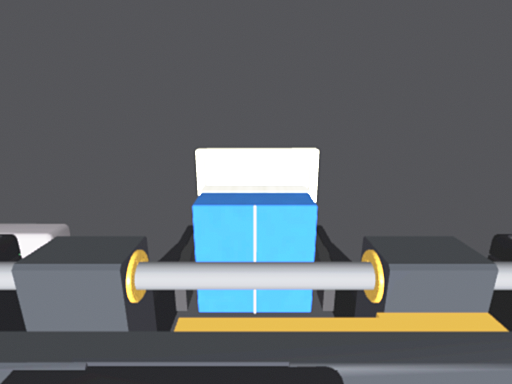

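The tray's edge (196–319, row 148) is parallel to the kit (195–316) and centred on it. Lower and release.

```bash
python3 -m creep '{"linear":[[0,0.5,25],[0,0.5,45],[0,0.5,54],[0,0.5,56],[0,0.5,56],[0,0.5,56]],"delta_rot":[[0,0,0],[0,0,0],[0,0,0],[0,0,0],[0,0,0],[0,0,0]],"gripper":[54,54,54,54,54,54]}' 20
python3 -m creep '{"linear":[[0,0,0],[0,0,0],[0,0,0],[0,0,0],[0,0,-20],[0,0,-70],[0,0,-130],[0,0,-150],[0,0,-150]],"delta_rot":[[0,0,0],[0,0,0],[0,0,0],[0,0,0],[0,0,0],[0,0,0],[0,0,0],[0,0,0],[0,0,0]],"gripper":[68,76,76,76,76,80,87,87,87]}' 20
python3 go.py 463.5 -77 163 179.5
python3 - <<'E'
from cell import manip
import cv2,pickle,numpy as np
f=manip.grab_frame("top");pickle.dump(f,open("d1.pkl","wb"))
a=f["frame"][125:285,90:290];cv2.imwrite("pics/t1.png",cv2.resize(a,(740,592),interpolation=cv2.INTER_CUBIC)[:,:,::-1])
E
```

```text
t: 10.42
tcp_pos: [0.5404, 0.3892, 0.0168]
eef_rot: [3.141, 0.001, 3.012]
ft_force: [-0.5, -0.3, -2.0]
grip_width: 0.06
gripper_force: 20.0
t: 11.55
tcp_pos: [0.5414, 0.3898, 0.1699]
eef_rot: [3.138, 0.004, 3.012]
ft_force: [0.3, -0.7, -0.8]
grip_width: 0.0868
gripper_force: 0.0
t 11.55 tcp [541.4 389.8 169.9] rpy [179.82   0.25 172.59] w 86.8 gf 0.0 F [ 0.3 -0.7 -0.8]
[463.5, -77.0, 163.0, 179.5] linear [  17.  -472.9    5.3] rot [ 0.2  0.3 -6.9]
```

View pics/t1.png

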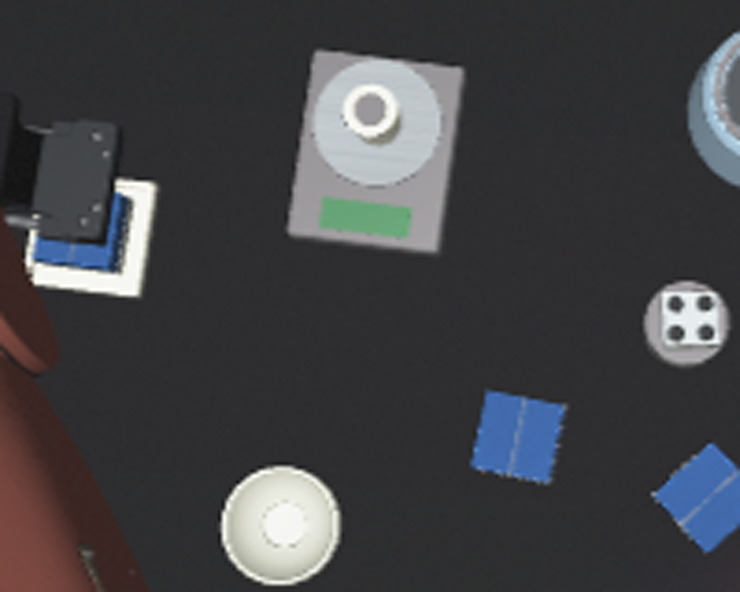

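Kit is in the tray, pot on the pan. Now the block.

```bash
python3 -m creep '{"linear":[[2,-60,0],[4,-120,0],[7,-180,0],[9,-240,0],[11,-300,0],[13,-360,0],[15,-420,0],[16,-473,0],[16,-473,0],[16,-473,0]],"delta_rot":[[0,0,0],[0,0,0],[0,0,-1],[0,0,-2],[0,0,-3],[0,0,-5],[0,0,-6],[0,0,-6.9],[0,0,-6.9],[0,0,-6.9]],"gripper":[87,87,87,87,87,87,87,87,87,87]}' 20
python3 go.py 463.5 -77 48 179.5
python3 - <<'E'
from cell import manip
import cv2,pickle
f=manip.grab_frame("wrist");pickle.dump(f,open("w4.pkl","wb"));cv2.imwrite("pics/w4.png",f["frame"][:,:,::-1])
E
```

```text
t: 12.85
tcp_pos: [0.462, -0.0773, 0.1647]
eef_rot: [3.14, -0.003, 3.131]
ft_force: [-0.1, 0.4, 0.1]
grip_width: 0.0871
gripper_force: 0.0
t 12.85 tcp [462.  -77.3 164.7] rpy [179.9   -0.19 179.42] w 87.1 gf 0.0 F [-0.1  0.4  0.1]
[463.5, -77.0, 48.0, 179.5] linear [-1.900e+00  1.000e-01  1.167e+02] rot [ 0.1 -0.2 -0.1]
```

View pics/w4.png

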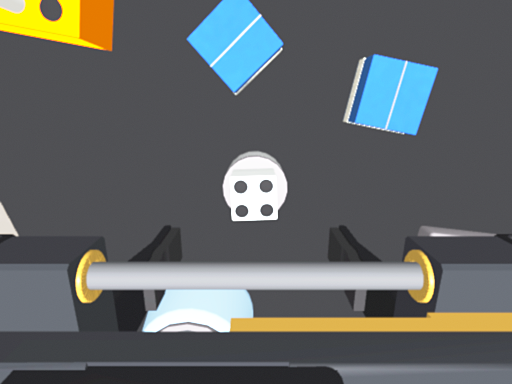

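The block top is at (231–277, 177–220), its centre at (254,199): between the fingers and square to them within about 2°.

```bash
python3 -m creep '{"linear":[[-1,0,40],[-1,0,80],[-1,0,108],[-1,0,116.5],[-1,0,116.5],[-1,0,116.5]],"delta_rot":[[0,0,0],[0,0,0],[0,0,0],[0,0,0],[0,0,0],[0,0,0]],"gripper":[87,87,87,87,87,87]}' 20
python3 -m creep '{"linear":[[0,0,0],[0,0,0],[0,0,0],[0,0,0],[0,0,0],[0,0,0]],"delta_rot":[[0,0,0],[0,0,0],[0,0,0],[0,0,0],[0,0,0],[0,0,0]],"gripper":[35,35,35,35,35,35]}' 20
python3 -m creep '{"linear":[[0,0,-10],[0,0,-40],[0,0,-80],[0,0,-80],[0,0,-80]],"delta_rot":[[0,0,0],[0,0,0],[0,0,0],[0,0,0],[0,0,0]],"gripper":[35,35,35,35,35]}' 20
python3 go.py 510.5 -417 125 195 510.5 -417 69 195
```

```text
t: 13.65
tcp_pos: [0.4653, -0.0779, 0.0513]
eef_rot: [-3.141, 0.002, 3.133]
ft_force: [-0.4, -0.2, -0.3]
grip_width: 0.0869
gripper_force: 0.0
t: 14.4
tcp_pos: [0.464, -0.078, 0.05]
eef_rot: [-3.142, -0.0, 3.133]
ft_force: [-0.1, -0.6, 0.7]
grip_width: 0.04
gripper_force: 19.8
t: 15.02
tcp_pos: [0.4636, -0.0778, 0.1296]
eef_rot: [3.141, -0.001, 3.133]
ft_force: [-0.3, -0.2, -2.5]
grip_width: 0.0399
gripper_force: 19.8
t 15.025 tcp [463.6 -77.8 129.6] rpy [ 1.7999e+02 -3.0000e-02  1.7949e+02] w 39.9 gf 19.8 F [-0.3 -0.2 -2.5]
[510.5, -417.0, 125.0, 195.0] linear [ -49.9 -338.7    4.5] rot [  0.   -0.  -15.5]
[510.5, -417.0, 69.0, 195.0] linear [ -49.9 -338.7   60.5] rot [  0.   -0.  -15.5]
```

```bash
python3 -m creep '{"linear":[[-4,-30,0],[-11,-75,0],[-18,-120,0],[-25,-165,0],[-31,-210,0],[-38,-255,0],[-44,-300,0],[-50,-338.5,0],[-50,-338.5,0],[-50,-338.5,0]],"delta_rot":[[0,0,-1],[0,0,-3],[0,0,-5],[0,0,-7],[0,0,-9],[0,0,-11],[0,0,-13],[0,0,-15.5],[0,0,-15.5],[0,0,-15.5]],"gripper":[35,35,35,35,35,35,35,35,35,35]}' 20
python3 go.py 510.5 -417 70 195
python3 - <<'E'
from cell import manip
import cv2,pickle
f=manip.grab_frame("wrist");pickle.dump(f,open("w5.pkl","wb"));cv2.imwrite("pics/w5.png",f["frame"][:,:,::-1])
E
```

```text
t: 16.27
tcp_pos: [0.5101, -0.4155, 0.1278]
eef_rot: [3.138, -0.002, -2.881]
ft_force: [-0.3, 0.5, -2.7]
grip_width: 0.0401
gripper_force: 19.8
t 16.275 tcp [ 510.1 -415.5  127.8] rpy [ 1.7978e+02 -9.0000e-02 -1.6505e+02] w 40.1 gf 19.8 F [-0.3  0.5 -2.7]
[510.5, -417.0, 70.0, 195.0] linear [-0.1 -1.7 57.8] rot [ 0.2 -0.1 -0.1]
```

View pics/w5.png

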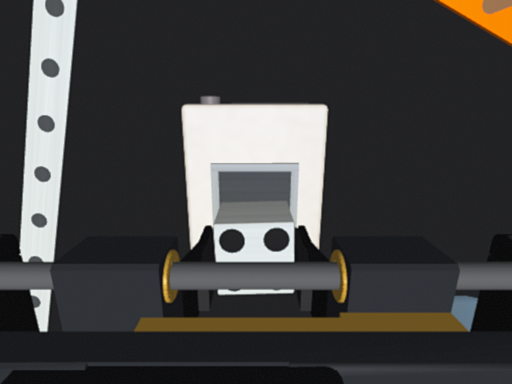

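The well rim (211–298, row 163) is level and centred on the block (215–294). I'll check the fore-aft position, then lower.

```bash
python3 - <<'E'
import pickle;from h import *
f=pickle.load(open("w5.pkl","rb"));p=cast(f,[254.5,163],.064)[0]*1000;print(p, p[:2]-34*np.array([np.cos(np.radians(195)),np.sin(np.radians(195))]))
E
python3 -m creep '{"linear":[[0,0,25],[0,0,45],[0,0,55],[0,0,58],[0,0,59],[0,0,59]],"delta_rot":[[0,0,0],[0,0,0],[0,0,0],[0,0,0],[0,0,0],[0,0,0]],"gripper":[35,35,35,35,35,35]}' 20
python3 go.py 510.5 -417 70 195
```

```text
[ 475.55247337 -423.83970296   64.        ] [ 508.39395146 -415.03985542]
t: 17.08
tcp_pos: [0.5115, -0.4173, 0.0719]
eef_rot: [-3.14, 0.001, -2.88]
ft_force: [0.2, 0.6, -2.2]
grip_width: 0.0402
gripper_force: 19.8
t 17.075 tcp [ 511.5 -417.3   71.9] rpy [-1.7993e+02  4.0000e-02 -1.6501e+02] w 40.2 gf 19.8 F [ 0.2  0.6 -2.2]
[510.5, -417.0, 70.0, 195.0] linear [0.9 0.6 1.9] rot [-0.1  0.  -0. ]
```

```bash
python3 -m creep '{"linear":[[1,0,0.5],[1,0,0.5],[1,0,0.5]],"delta_rot":[[0,0,0],[0,0,0],[0,0,0]],"gripper":[35,35,35]}' 20
python3 go.py 510.5 -417 70 195
python3 -m creep '{"linear":[[0,0,0],[0,0,0],[0,0,0],[0,0,-20],[0,0,-70],[0,0,-100],[0,0,-100],[0,0,-100]],"delta_rot":[[0,0,0],[0,0,0],[0,0,0],[0,0,0],[0,0,0],[0,0,0],[0,0,0],[0,0,0]],"gripper":[46,52,56,58,60,87,87,87]}' 20
python3 go.py 463.5 -77 170 195 463.5 -77 13 195
python3 - <<'E'
from cell import manip
import cv2,pickle
f=manip.grab_frame("wrist");pickle.dump(f,open("w6.pkl","wb"));cv2.imwrite("pics/w6.png",f["frame"][:,:,::-1])
E
```

```text
t: 17.45
tcp_pos: [0.5101, -0.4173, 0.0707]
eef_rot: [-3.141, 0.0, -2.88]
ft_force: [-0.2, 0.5, -2.3]
grip_width: 0.0401
gripper_force: 19.8
t 17.45 tcp [ 510.1 -417.3   70.7] rpy [-1.7999e+02  1.0000e-02 -1.6502e+02] w 40.1 gf 19.8 F [-0.2  0.5 -2.3]
[510.5, -417.0, 70.0, 195.0] linear [-0.5  0.2  0.7] rot [-0.  0. -0.]
t: 18.45
tcp_pos: [0.5099, -0.4169, 0.1704]
eef_rot: [3.141, -0.0, -2.88]
ft_force: [-0.3, -0.9, -0.6]
grip_width: 0.0817
gripper_force: 0.0
t 18.45 tcp [ 509.9 -416.9  170.4] rpy [ 1.7999e+02 -1.0000e-02 -1.6501e+02] w 81.7 gf 0.0 F [-0.3 -0.9 -0.6]
[463.5, -77.0, 170.0, 195.0] linear [-43.1 340.4   0.5] rot [ 0. -0. -0.]
[463.5, -77.0, 13.0, 195.0] linear [-43.1 340.3 157.5] rot [ 0. -0. -0.]
```

View pics/w6.png

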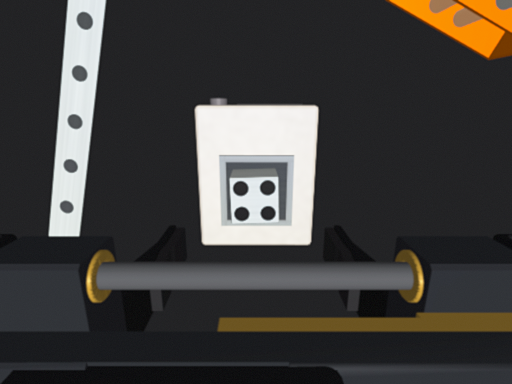

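Block sits square in the well (block (230–280, 177–223) inside rim (219–294, 155–227)). Cup next.

```bash
python3 -m creep '{"linear":[[-7,60,0],[-15,120,0],[-23,180,0],[-30,240,0],[-37,300,0],[-43,340,0],[-43,340,30],[-43,340,70],[-43,340,100],[-43,340,100]],"delta_rot":[[0,0,0],[0,0,0],[0,0,0],[0,0,0],[0,0,0],[0,0,0],[0,0,0],[0,0,0],[0,0,0],[0,0,0]],"gripper":[87,87,87,87,87,87,87,87,87,87]}' 25
python3 go.py 463.5 -77 13 195
python3 - <<'E'
from cell import manip
import cv2,pickle
from h import *
f=manip.grab_frame("wrist");pickle.dump(f,open("w7.pkl","wb"));cv2.imwrite("pics/w7.png",f["frame"][:,:,::-1]);print(proj(f,[.4635,-.077,.04]))
E
```

```text
t: 19.75
tcp_pos: [0.4602, -0.0764, 0.0669]
eef_rot: [3.137, -0.007, -2.88]
ft_force: [-0.4, -0.1, 0.5]
grip_width: 0.087
gripper_force: 0.0
t 19.75 tcp [460.2 -76.4  66.9] rpy [ 179.73   -0.4  -165.01] w 87.0 gf 0.0 F [-0.4 -0.1  0.5]
[463.5, -77.0, 13.0, 195.0] linear [-3.4 -1.7 53.9] rot [ 0.3 -0.4 -0. ]
[[251.26246493 228.7840065 ]]
```

View pics/w7.png

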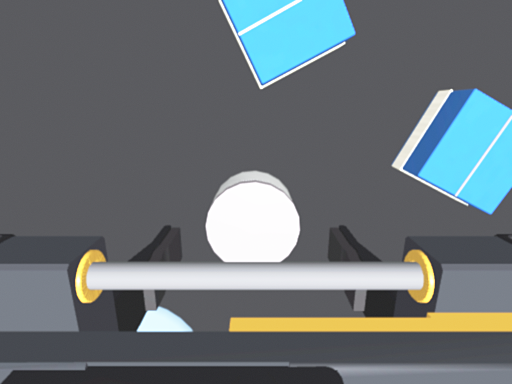

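Cup lid centred at (253,225), where it was predicted, and between the fingers. Descend and grip.

```bash
python3 -m creep '{"linear":[[0,0,25],[0,0,45],[0,0,57],[0,0,57],[0,0,57],[0,0,57],[0,0,57],[0,0,57],[0,0,57],[0,0,57]],"delta_rot":[[0,0,0],[0,0,0],[0,0,0],[0,0,0],[0,0,0],[0,0,0],[0,0,0],[0,0,0],[0,0,0],[0,0,0]],"gripper":[87,87,87,87,87,58,58,58,58,58]}' 25
python3 go.py 463.5 -77 13 195
python3 -m creep '{"linear":[[0,0,-10],[0,0,-35],[0,0,-70],[0,0,-105],[0,0,-120],[0,0,-120],[0,0,-120]],"delta_rot":[[0,0,0],[0,0,0],[0,0,0],[0,0,0],[0,0,0],[0,0,0],[0,0,0]],"gripper":[58,58,58,58,58,58,58]}' 25
python3 go.py 635.4 -144.6 133 195
```

```text
t: 21.05
tcp_pos: [0.4638, -0.0775, 0.0137]
eef_rot: [3.141, 0.0, -2.88]
ft_force: [-0.8, 1.1, 4.4]
grip_width: 0.0626
gripper_force: 25.0
t 21.05 tcp [463.8 -77.5  13.7] rpy [ 1.7998e+02  1.0000e-02 -1.6502e+02] w 62.6 gf 25.0 F [-0.8  1.1  4.4]
[463.5, -77.0, 13.0, 195.0] linear [0.2 0.5 0.7] rot [ 0.  0. -0.]
t: 21.92
tcp_pos: [0.4626, -0.0773, 0.1319]
eef_rot: [3.14, -0.002, -2.88]
ft_force: [0.7, -0.3, -3.4]
grip_width: 0.0625
gripper_force: 25.0
t 21.925 tcp [462.6 -77.3 131.9] rpy [ 1.7992e+02 -1.3000e-01 -1.6502e+02] w 62.5 gf 25.0 F [ 0.7 -0.3 -3.4]
[635.4, -144.6, 133.0, 195.0] linear [-149.5 -109.7   -1.5] rot [ 0.1 -0.1 -0. ]
```

```bash
python3 -m creep '{"linear":[[-20,-15,0],[-52,-38,0],[-84,-62,0],[-118,-86,0],[-149,-109,0],[-149,-109,0],[-149,-109,0]],"delta_rot":[[0,0,0],[0,0,0],[0,0,0],[0,0,0],[0,0,0],[0,0,0],[0,0,0]],"gripper":[58,58,58,58,58,58,58]}' 25
python3 go.py 635.4 -144.6 93.5 195
python3 - <<'E'
import pickle
from cell import manip
import cv2
from h import *
f=pickle.load(open("w7.pkl","rb"));print("cup was",cast(f,[253,225],.04))
f=manip.grab_frame("wrist");pickle.dump(f,open("w8.pkl","wb"));cv2.imwrite("pics/w8.png",f["frame"][:,:,::-1])
E
```

```text
t: 22.8
tcp_pos: [0.6342, -0.1438, 0.1312]
eef_rot: [3.139, -0.004, -2.88]
ft_force: [-0.4, 0.3, -2.8]
grip_width: 0.0628
gripper_force: 25.0
t 22.8 tcp [ 634.2 -143.8  131.2] rpy [ 179.86   -0.2  -165.02] w 62.8 gf 25.0 F [-0.4  0.3 -2.8]
[635.4, -144.6, 93.5, 195.0] linear [-1.1 -1.1 37.7] rot [ 0.1 -0.2 -0. ]
cup was [[ 0.46053203 -0.07656477  0.04      ]]
```

View pics/w8.png

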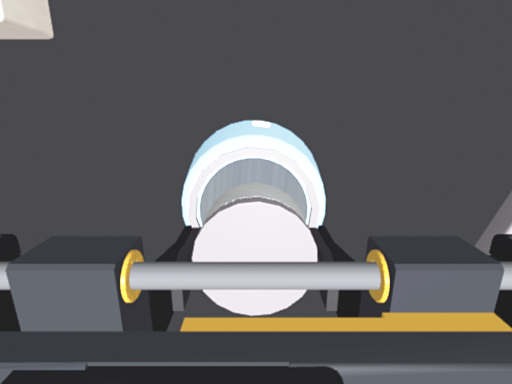

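Cup (192–318) is laterally centred over the ring (inner 200–308). Lower it in two stages, checking height before releasing.

```bash
python3 -m creep '{"linear":[[-2,0,15],[-2,0,28],[-2,0,35],[-2,0,38],[-2,0,38],[-2,0,38],[-2,0,38]],"delta_rot":[[0,0,0],[0,0,0],[0,0,0],[0,0,0],[0,0,0],[0,0,0],[0,0,0]],"gripper":[58,58,58,58,58,58,58]}' 25
python3 go.py 637 -144.6 93.5 195
```

```text
t: 23.72
tcp_pos: [0.6382, -0.144, 0.0961]
eef_rot: [-3.141, 0.001, -2.88]
ft_force: [0.8, -0.3, -3.3]
grip_width: 0.0633
gripper_force: 25.0
t 23.725 tcp [ 638.2 -144.    96.1] rpy [-1.7997e+02  5.0000e-02 -1.6501e+02] w 63.3 gf 25.0 F [ 0.8 -0.3 -3.3]
[637.0, -144.6, 93.5, 195.0] linear [ 1.3 -0.3  2.6] rot [-0.  0. -0.]
```

```bash
python3 -m creep '{"linear":[[0,0,1],[0,0,1.5],[0,0,1.5],[0,0,1.5]],"delta_rot":[[0,0,0],[0,0,0],[0,0,0],[0,0,0]],"gripper":[58,58,58,58]}' 25
python3 go.py 637 -144.6 93.5 195
```

```text
t: 24.22
tcp_pos: [0.6378, -0.1439, 0.0941]
eef_rot: [-3.142, 0.0, -2.88]
ft_force: [0.9, 0.5, -2.7]
grip_width: 0.0626
gripper_force: 25.0
t 24.225 tcp [ 637.8 -143.9   94.1] rpy [-180.      0.   -165.01] w 62.6 gf 25.0 F [ 0.9  0.5 -2.7]
[637.0, -144.6, 93.5, 195.0] linear [ 1.  -0.5  0.6] rot [-0.  0. -0.]
```

```bash
python3 -m creep '{"linear":[[0,0,0.6],[0,0,0.6],[0,0,0.6],[0,0,0.6],[0,0,0.6],[0,0,-15],[0,0,-50],[0,0,-110],[0,0,-160],[0,0,-160]],"delta_rot":[[0,0,0],[0,0,0],[0,0,0],[0,0,0],[0,0,0],[0,0,0],[0,0,0],[0,0,0],[0,0,0],[0,0,0]],"gripper":[58,68,74,78,78,78,80,87,87,87]}' 25
python3 -m creep '{"linear":[[60,0,0],[120,40,0],[170,80,0],[210,130,0],[240,180,0],[240,230,0],[240,230,0]],"delta_rot":[[0,0,0],[0,0,0],[0,0,0],[0,0,0],[0,0,0],[0,0,0],[0,0,0]],"gripper":[87,87,87,87,87,87,87]}' 25
python3 - <<'E'
from cell import manip
import cv2,pickle,numpy as np
T=manip.grab_frame("top");S=manip.grab_frame("side");pickle.dump((T,S),open("d2.pkl","wb"))
a=cv2.resize(T["frame"][120:235,90:435],(800,267),interpolation=cv2.INTER_CUBIC)
b=cv2.resize(S["frame"][110:384,225:385],None,fx=1.2,fy=1.2,interpolation=cv2.INTER_CUBIC)
b=np.rot90(b);b=cv2.resize(S["frame"][100:384,130:512],(437,325))
c=np.zeros((592,800,3),np.uint8);c[:267]=a;c[267:,:437]=b;cv2.imwrite("pics/f.png",c[:,:,::-1])
E
```

```text
t: 25.48
tcp_pos: [0.6409, -0.1449, 0.2623]
eef_rot: [-3.134, 0.01, -2.88]
ft_force: [-0.7, 0.1, 0.1]
grip_width: 0.0867
gripper_force: 0.0
t: 26.35
tcp_pos: [0.3452, 0.0189, 0.254]
eef_rot: [3.141, 0.001, -2.875]
ft_force: [0.4, -0.4, 0.1]
grip_width: 0.0871
gripper_force: 0.0
```

View pics/f.png

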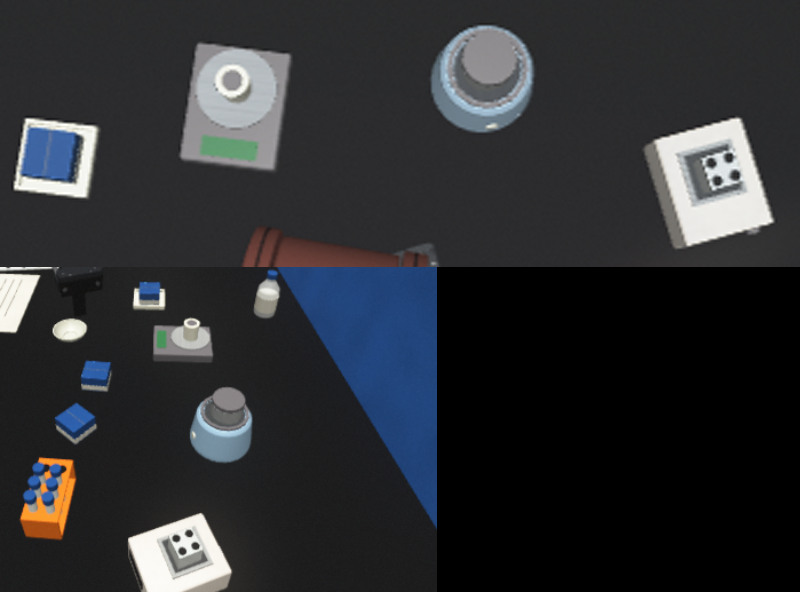

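All four look seated. One numeric check of positions and angles before handing in.

```bash
sed -e 's/^f=.*;I=/f=pickle.load(open("d2.pkl","rb"))[0];I=/' -e '/^rect(/d;/^circ(/d;/^for/d;/^print/d' m.py > m2.py; cat >> m2.py <<'E'
rect("kit 539,389,-7.4",comp((s>110)&(h>95)&(h<125)&(v>100),(92,165,140,212)),.044)
circ("pot 620,161",comp((v>200)&(s<60),(180,145,200,163)),.080)
rect("block 510.5,-417,15",comp((v>190),(391,183,413,205)),.096)
circ("cup 635.4,-144.6",comp((v<135)&(s<30)&(v>100),(288,130,316,158)),.12)
E
python3 m2.py
```

```text
kit 539,389,-7.4 [538.5 387.9] [59.1 59.9] deg 82.4
pot 620,161 [621.  162.2] [40.  44.7]
block 510.5,-417,15 [ 506.3 -423. ] [51.6 59.7] deg 89.8
cup 635.4,-144.6 [ 636.3 -143.9] [60.7 68.2]
```

```bash
sed -i '/^rect(/d;/^circ(/d' m2.py; cat >> m2.py <<'E'
for t in(205,215,225): rect("block",comp((v>t),(391,183,411,203)),.096)
print(v[S*183:S*203:4,S*402][:20],v[S*192,S*388:S*414:4])
E
python3 m2.py
```

```text
block [ 512.5 -419.9] [44.9 49.3] deg 87.4
block [ 512.3 -423. ] [41.9 51.8] deg 14.7
block [ 513.6 -420.3] [44.2 47.1] deg 87.4
[112  78 170 210 164 164 193 223 232 230 231 230 229 236 206 184 225 188
 110  84] [ 94  97 105 109 112  92 159 186 130  93 154 218 231 230 230 232 232 234
 241 245 240 229 231 236 236 236]
```

```bash
sed -i '/^for t/d;/^print/d' m2.py; cat >> m2.py <<'E'
M=np.zeros(v.shape,np.uint8);b=[S*x for x in(391,183,411,203)];M[b[1]:b[3],b[0]:b[2]]=(v<120)[b[1]:b[3],b[0]:b[2]]
n,l,st,c=cv2.connectedComponentsWithStats(M);k=[i for i in range(1,n) if 60<st[i,4]<250]
P=cast(f,(c[k]+.5)/S-.5,.096)[:,:2]*1000;print(st[1:,4],P.round(1),P.mean(0),cv2.minAreaRect(P.astype(np.float32)))
E
python3 m2.py
```

```text
[1652  201  207  224  205] [[ 522.9 -425.2]
 [ 516.6 -404.1]
 [ 501.9 -431.7]
 [ 495.6 -410.5]] [ 509.25926151 -417.88673796] ((509.2618408203125, -417.9239501953125), (21.997983932495117, 22.18425750732422), 16.751617431640625)
```

```bash
python3 -c "
from cell import manip
print(manip.sign_off())"
```

```text
the job is handed in; nothing more can be done
None
```

I took both stacks apart and handed the job in at about 26 s: pot on the pan, kit box in the tray, block in the heater well and cup in the grinder seat, each within about 2 mm and 2° of its place in the final pictures; I left the rack and dish alone.

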